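# Clip a glaze test tile onto the inspection stage

### The arm

A 7-joint arm with a two-finger parallel gripper is mounted at the origin on the work surface. World frame = base frame: x ahead of the robot, y to its left, z up, the work surface at z = 0. Lengths are in m, angles in rad, forces in N, time in s.
With the tool pointing down it reaches from about 0.425 to 0.925 m from the base axis. Payload 6.8 kg.
Tool frame: the origin (TCP) lies on the centre line of the jaws, within the pads' length; the fingertips stand 25 mm ahead of it and the grasp point (between the pads) lies 6 mm ahead of it; z points along the fingers, y is the line along which they close (so a half turn about z gives the same grasp; the last joint's range is limited). The gripper opens to 85 mm and grips with 20 to 120 N. Pads are 22 mm wide; open, the fingers measure 114 mm over their backs; the gripper's body (76 mm by 85 mm) begins 54 mm behind the grasp point. The pads swing forward as they close: fully open they stand 13 mm farther back than shut.
Start: joints at [-0.108, 0.477, 0.022, 1.555, -0.011, 1.109, -0.083], TCP at [0.675, 0, 0.256] pointing down, gripper open.
Joint ranges: [-2.96, 2.96], [-0.34, 2.1], [-1.41, 1.46], [0.24, 2.44], [-1.37, 4.51], [0.17, 1.92], [-2.96, 2.96]. Speed limits (rad/s): [2.39, 2.39, 3.14, 3.14, 3.14, 3.14, 3.14].

### API

Orientations are given as a rotation vector (axis times angle).
In Python, from bench import telemetry, grab_frame, job gives the robot as it stands.
- The arm moves only by the tool apply_moves, never from a script. Its argument "rows" is a list of rows, each a list of 2 entries, a list of its own where there are three numbers: the shift along the tool's x, y, z each as a share of 250 mm, from -1 to 1, then the turn, a rotation vector about the tool's x, y, z each as a share of pi rad, from -1 to 1. A call has 1 to 10 rows; each row is the pose to reach, as a shift and turn from the pose commanded when the call began, along the tool's axes at that moment, turning the shorter way round; what a row does not reach only later rows make up. A row lasts 1/8 s, in which the tool goes at most 62.5 mm and 10.7 degrees, less where a joint would pass 70% of its speed; a pose out of reach is approached as far as the arm can. A call with a number of a shift or a turn outside -1 to 1 is refused whole. A call with a gripper value outside its range is refused whole. "jaw" is the gripper's target within -1 to 1 (fully open at 1, half-way at 0, shut at -1), set as the call begins (left out, the last holds). The fingers move at their own pace and stop on an object; "newtons" is the grip in N (left out, the last holds). Time passes only in rows, so rows that repeat a pose let the fingers close. It gives the time, the measured TCP pose, the force, the opening and the grip force at its end, in the units of the state.
- telemetry.get_obs(): the state, without advancing time (a new reading comes with each control period).
- grab_frame(name): name is "scene" or "side" or "wrist"; returns a dict with "frame" (400x640x3 uint8, red, green, blue), "vertical_fov" (degrees; the focal length in pixels is half the picture's height over the tangent of half this angle, whatever the lens; pixels are square), "cx", "cy" (the principal point, pixels), "k1" (the pictures are not rectified: a ray, as slopes to the right and down, at radius r is drawn at 1 + k1 r^2 times it, then the intrinsics apply), "origin" and "attitude" of the camera in the world. Camera axes: x right, y up, looking along -z (the intrinsics and any distortion apply to the point x, -y, -z); pixel columns grow to the right and rows downward; lengths in m; the calibration is good to about 2 mm. A picture is of the moment at which its call begins. There is no depth.
- job.hand_in(): hands the job in; it is judged then, once.
The state is a dict: "clock": time; "joints": joint angles; "qvel": joint speeds; "tau": joint torques, N m; "tcp_pos": TCP position; "orientation": TCP orientation; "contact_force": force on the tool from outside, world axes, zero at the start; "moment": the same for the moment, N m; "grip_width": finger opening in m; "gripper_force": force on a finger pad.
Only numpy, scipy, OpenCV 4.12 (cv2) and the standard library are available. Lean on these libraries where they do the work, as an engineer would, in place of code of your own. Each camera call takes 0.05 s, during which the arm holds its last target. There are 200 camera calls.

### The job

Pick up the blue-glazed test tile and set it on the dark inspection stage in front of the two sprung clips, toe towards them; then slide it along the deck under the clips, so that they ride up over the bead on its toe and snap down behind it, until its foot is home against the stop, centred and square. Let go of it there, and leave the green tile where it stands.

Things in the scene. Friction and masses are not known exactly. Their poses are not given: they have to be found in the camera images.
- tile_blue: L-shaped ceramic tile, blue upright, 0.13-0.25 kg. Origin: centre of the underside of its 70x70 mm foot, 8 thick; +x to the toe, z up. Upright at the heel: x -35 to -25, y -35 to 35, 90 tall; grip it across its thickness from above, 60 to 80 mm up, to keep the fingers clear of the clips. Toe bead: along y at x=30, radius 5, top 15 mm up. Green tile is 150 mm or more away, centre to centre.
- tile_green: The same L-shaped tile with a green upright: a bystander, left alone. Same shape, size, origin and axes as the blue one.
- stage: Fixed dark plate, deck top 16 mm above the bench, x -125 to 80 mm, y -60 to 60. Origin: on the bench under the tile's home (white outline); +x is the sliding direction, z up. At home the tile's origin lies 16 mm above this one, x axes alike. Black stop 12 mm high, face at x=36. Set the tile down with its origin at about x=-75, toe short of the clips, and slide along +x; slick deck, under 10 N.
- clips (a joint): Angle (rad) of two steel leaf clips (10 mm wide, stage y -24 and 24, pivot at stage x=66), sprung down, moving together; 0 = down, noses at x=10, 4 mm over the bare deck. Red-ended lips slope up to x=-24, 22 mm over the deck; arches 30 mm over it, 40 lifted. About 0.2 with the noses on the bead, 0.07 snapped down on the foot behind it. Push about 3 N in all.
There are look-alikes about, which are no part of the job. What is shaped like the stage but purple or turquoise is not meant.

How it is judged:
On the way:
1. with the blue tile sliding on the deck (at most 10 mm up), its toe lifts the clips over the bead (value of joint clips above 0.14 rad and x of tile_blue in the frame of stage between -0.045 and -0.008 m and z of tile_blue in the frame of stage below 0.026 m), for 0.02 s.
At the end, for the whole second after the job is handed in: The blue tile lies flat and still on the deck (within 4 mm of its height, tilt under 0.1 rad), its foot within 10 mm of the stop, within 15 mm of centre and 10 degrees of square, with the clips snapped down on the foot behind the bead (clip angle 0.03 to 0.125 rad) (x of tile_blue in the frame of stage between -0.011 and 0.008 m and y of tile_blue in the frame of stage between -0.015 and 0.015 m and z of tile_blue in the frame of stage between 0.012 and 0.02 m and angle between the x axis of tile_blue and the x axis of stage, either way round below 0.18 rad and angle between tile_blue's own z axis and vertical below 0.1 rad and value of joint clips between 0.03 and 0.125 rad and linear speed of tile_blue below 0.02 m/s); the robot touches nothing.
It fails at once if the green tile is shifted by more than 20 mm or tipped over (distance of tile_green from where it was at the start of the episode above 0.02 m or angle between tile_green's own z axis and vertical above 0.4 rad).
It also fails if it takes over 38 s, if anything falls off the work surface, if the arm or the gripper's body presses on something with over 40 N, if the wrist force passes 120 N, or if a joint passes its speed limit or range.

## Working session

There is one attempt and no reset: what is moved stays moved. The work goes in short steps, Python scripts to look and compute and a tool call to move; the robot and the scene stay as the last step left them, time stands still between calls to the robot, and variables do not carry over. Pictures are saved under pics/ and viewed, at most 10 in all, crops included, and the job is handed in when it is done.

Besides the shell and the picture viewer there is one more tool, called after ">>>" as name([rows], argument=value, ...), one row to a line, values as JSON. apply_moves: Moves the arm, as the interface text tells. Its arguments: {"type":"object","properties":{"rows":{"type":"array"},"jaw":{"type":"number"},"newtons":{"type":"number"}},"required":["rows"]}

```bash
mkdir -p pics
cat > h.py <<'E'
import numpy as np, cv2
from scipy.spatial.transform import Rotation as R
from bench import telemetry, grab_frame, job
def Rm(a):
    a=np.array(a,float)
    if a.shape==(3,3): return a
    return (R.from_rotvec(a) if a.size==3 else R.from_quat(a)).as_matrix()
def ray(f,u,v):
    F=200/np.tan(np.radians(f["vertical_fov"])/2)
    d=np.array([(u-f["cx"])/F,(v-f["cy"])/F]); s=d.copy()
    for _ in range(20): s=d/(1+f["k1"]*(s@s))
    w=Rm(f["attitude"])@np.array([s[0],-s[1],-1]); return np.array(f["origin"]),w
def onz(f,u,v,z):
    o,w=ray(f,u,v); return o+w*(z-o[2])/w[2]
def proj(f,p):
    F=200/np.tan(np.radians(f["vertical_fov"])/2)
    q=Rm(f["attitude"]).T@(np.array(p)-np.array(f["origin"])); s=np.array([q[0],-q[1]])/-q[2]
    s=s*(1+f["k1"]*(s@s)); return s*F+[f["cx"],f["cy"]]
def save(n,im): cv2.imwrite(f"pics/{n}.png",im[:,:,::-1])
E
python3 - <<'E'
from h import *
import pickle
fs={n:grab_frame(n) for n in("scene","side","wrist")}
pickle.dump(fs,open("f0.pkl","wb"))
for n,f in fs.items(): print(n,{k:v for k,v in f.items() if k!="frame"}); save(n+"0",f["frame"])
print(telemetry.get_obs())
E
```

```text
scene {'vertical_fov': 48.513720362084655, 'cx': 315.59584654458996, 'cy': 198.38038908077408, 'k1': -0.02716560257162742, 'origin': array([ 1.15025511, -0.23306214,  0.62374214]), 'attitude': array([0.73333833, 0.53126429, 1.17038314])}
side {'vertical_fov': 53.963765708758224, 'cx': 319.1089481818464, 'cy': 199.06540921960706, 'k1': 0.0326426506410733, 'origin': array([0.15981812, 0.3881267 , 0.62589464]), 'attitude': array([ 0.32548525, -0.8851952 , -2.27333212])}
wrist {'vertical_fov': 61.38438614145299, 'cx': 318.55324365200147, 'cy': 197.54537917574973, 'k1': -0.033223066104469595, 'origin': array([0.67434835, 0.06553672, 0.37225257]), 'attitude': array([-2.65489594e-01,  7.84509892e-04,  9.74824044e-05])}
{'clock': 0.15, 'joints': array([-0.10805765,  0.47765571,  0.02236826,  1.55619611, -0.0115113 ,
        1.1093177 , -0.08307632]), 'qvel': array([ 1.54476041e-03, -1.23458079e-03, -1.73771643e-03, -4.38595199e-03,
        1.33190353e-03,  6.87876056e-05,  1.73351305e-03]), 'tau': array([ 1.55385478e-03, -5.96924365e+01,  1.60940632e+00, -2.81490952e+01,
        1.26662746e-02,  6.56643446e-03,  5.58682734e-05]), 'tcp_pos': array([ 6.74582878e-01, -4.18455006e-05,  2.55530874e-01]), 'orientation': array([-2.22079754e+00, -2.22074242e+00,  1.71815831e-03]), 'contact_force': array([ 0.18296365,  0.18852359, -0.1396483 ]), 'moment': array([0.01087974, 0.0071971 , 0.02457261]), 'gripper_force': 0.0, 'grip_width': 0.08573590384802507}
```

View pics/scene0.png

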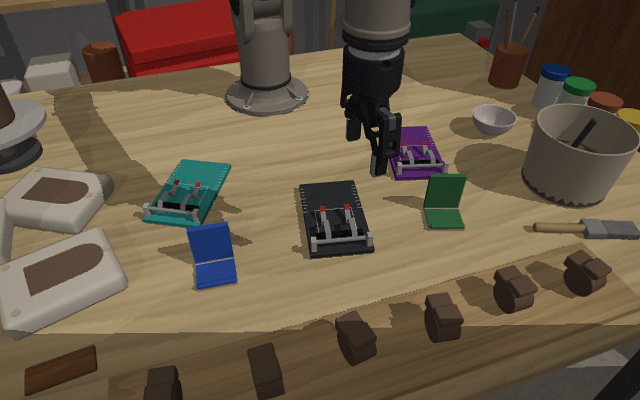

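View pics/side0.png

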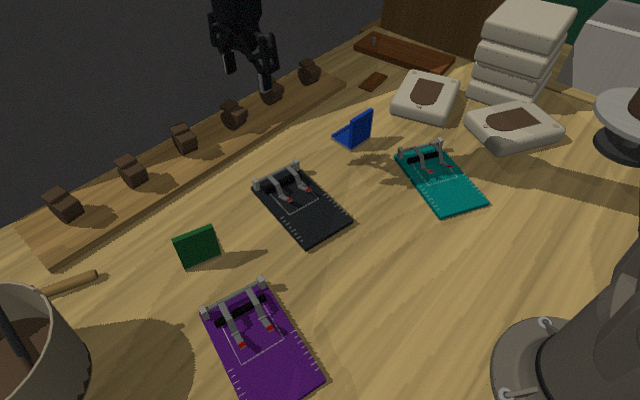

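View pics/wrist0.png

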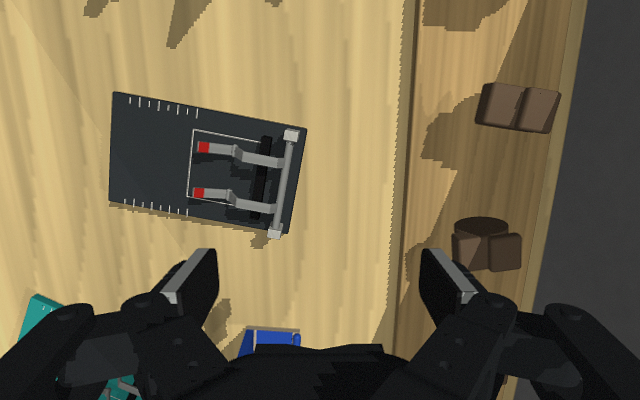

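Scene: blue tile at about (213,255), its foot towards the camera. The dark stage is at (335,218) with its clips nearer the camera, and the green tile is at (444,205). The side view agrees: blue (355,130), stage (302,205), green (197,245). In the wrist view the stage deck corners are about (113,92), (307,128), (288,238) and (108,202), with the clips at the +x end. The blue tile is at (270,340), partly hidden by the gripper.

Run:
```python
from h import *
import pickle
fs=pickle.load(open("f0.pkl","rb"))
w,s,d=fs["wrist"],fs["scene"],fs["side"]
# stage dark mask in wrist
hsv=cv2.cvtColor(w["frame"],cv2.COLOR_RGB2HSV)
m=((hsv[:,:,2]<75)).astype(np.uint8)*255; m[245:]=0; m[:,:90]=0; m[:,330:]=0
m=cv2.morphologyEx(m,cv2.MORPH_CLOSE,np.ones((15,15)))
c=max(cv2.findContours(m,0,2)[0],key=cv2.contourArea)
ap=cv2.approxPolyDP(c,6,True)[:,0]; print("stage px",ap.tolist())
P=np.array([onz(w,*p,0.016)[:2] for p in ap]); print(P.round(4))
hull=np.array([onz(w,*p,0.016)[:2] for p in c[:,0]],np.float32)*1000
print("rect",cv2.minAreaRect(hull))
# outline & red lips 
for nm,f in fs.items():
    hsv=cv2.cvtColor(f["frame"],cv2.COLOR_RGB2HSV)
    m=cv2.inRange(hsv,(112,120,40),(125,255,255))
    cs=[c for c in cv2.findContours(m,0,2)[0] if cv2.contourArea(c)>60]
    for c in cs: print(nm,"blue",cv2.boundingRect(c),cv2.contourArea(c),cv2.approxPolyDP(c,3,True)[:,0].tolist())
    m=cv2.inRange(hsv,(0,180,100),(6,255,255))
    for c in cv2.findContours(m,0,2)[0]:
        if 5<cv2.contourArea(c)<300: print(nm,"red",c[:,0].mean(0))
for n,u,v in(("scene",189,227),("scene",229,223)): print(onz(s,u,v,.09))
for u,v in((194,263),(234,259),(200,288),(237,282)): print(onz(s,u,v,.008))
```

```text
stage px [[113, 92], [109, 200], [287, 233], [306, 129]]
[[ 0.4633  0.0808]
 [ 0.4408 -0.0342]
 [ 0.6384 -0.0728]
 [ 0.661   0.0425]]
rect ((550.8355712890625, 4.3780670166015625), (119.32867431640625, 203.494384765625), 78.84602355957031)
scene red [321.8 208.6]
scene red [345.66666667 206.5       ]
scene red [197.5        183.33333333]
scene red [175.66666667 181.66666667]
scene red [403.5 143. ]
scene red [423.33333333 142.5       ]
side red [241.7 343.9]
side red [269.53846154 327.53846154]
wrist blue (256, 331, 36, 14) 134.5 [[257, 333], [263, 337], [256, 342], [266, 342], [262, 338], [269, 335], [274, 339], [271, 342], [276, 338], [276, 343], [284, 343], [282, 339], [291, 343], [290, 338], [287, 343], [289, 335], [284, 338], [280, 334], [289, 332], [272, 336], [269, 334], [275, 331]]
wrist red [198.5        192.16666667]
wrist red [204.23076923 147.46153846]
[ 0.57472425 -0.27038652  0.09      ]
[ 0.58652164 -0.20383959  0.09      ]
[ 0.58269629 -0.2777248   0.008     ]
[ 0.59596343 -0.20710051  0.008     ]
[ 0.64249752 -0.27461069  0.008     ]
[ 0.64960742 -0.21178788  0.008     ]
```

>>> apply_moves([
  [[-1.0,-0.3,0],[0,0,0.056]],
  [[-1.0,-0.3,0],[0,0,0.056]],
  [[-1.0,-0.3,0],[0,0,0.056]],
  [[-1.0,-0.3,0],[0,0,0.056]],
  [[-1.0,-0.3,0],[0,0,0.056]],
  [[-1.0,-0.3,0],[0,0,0.056]],
  [[-1.0,-0.3,0],[0,0,0.056]],
], jaw=1)

```text
clock: 1.02
tcp_pos: [0.601, -0.2474, 0.256]
orientation: [-2.404, -2.021, -0.002]
contact_force: [-0.6, 0.5, -0.8]
grip_width: 0.0854
gripper_force: 0.0
```

Run:
```python
from h import *
import pickle
f=grab_frame("wrist"); pickle.dump(f,open("f1.pkl","wb")); save("wrist1",f["frame"])
o=telemetry.get_obs(); print(o["tcp_pos"],Rm(o["orientation"]).round(4))
```

```text
[ 0.60100686 -0.24729294  0.25608855] [[ 1.715e-01  9.852e-01  1.000e-04]
 [ 9.852e-01 -1.715e-01  1.300e-03]
 [ 1.300e-03 -1.000e-04 -1.000e+00]]
```

View pics/wrist1.png

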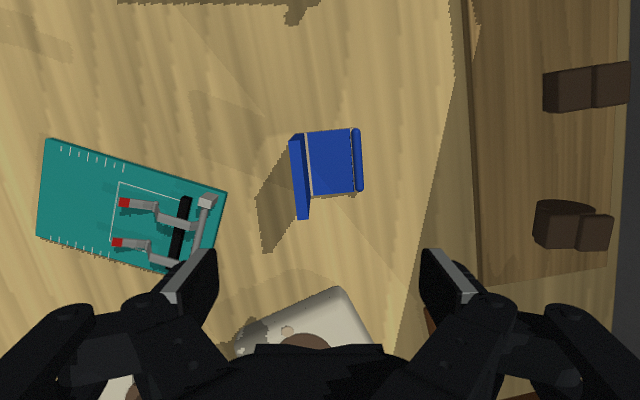

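Close wrist view: the blue tile spans about (290,128) to (363,219). Its upright is the left strip, with the top's back edge running from (290,140) to (297,219). The bead is at the right, near (357,160).

Run:
```python
from h import *
import pickle
f=pickle.load(open("f1.pkl","rb"))
hsv=cv2.cvtColor(f["frame"],cv2.COLOR_RGB2HSV)
m=cv2.inRange(hsv,(105,120,30),(130,255,255)); m[:110]=0; m[240:]=0
m=cv2.morphologyEx(m,cv2.MORPH_OPEN,np.ones((2,2)))
for c in cv2.findContours(m,0,2)[0]:
    if cv2.contourArea(c)>60: print(cv2.contourArea(c),cv2.approxPolyDP(c,2.5,True)[:,0].tolist())
cr=f["frame"][115:230,275:375]; save("crop1",cv2.resize(cr,None,fx=5,fy=5,interpolation=0))
# left edge line (back of top) from mask rows
rows=np.arange(150,212); L=np.array([np.flatnonzero(m[r])[0] for r in rows])
k=np.polyfit(rows,L,1); a,b=[onz(f,np.polyval(k,v)-.5,v,.09) for v in(142,218)]
d=b-a; print("back edge",a,b,"yaw",np.degrees(np.arctan2(d[0],-d[1]))*1, np.linalg.norm(d))
rows=np.arange(135,186); L=np.array([np.flatnonzero(m[r])[-1] for r in rows])
k=np.polyfit(rows,L,1); a,b=[onz(f,np.polyval(k,v)+.5,v,.010) for v in(130,190)]
d=b-a; print("bead edge",a,b,"yaw",np.degrees(np.arctan2(d[0],-d[1])), np.linalg.norm(d))
```

```text
1207.5 [[304, 134], [296, 135], [289, 142], [298, 220], [309, 219], [311, 198]]
2538.5 [[350, 130], [308, 134], [314, 195], [354, 192]]
470.0 [[355, 129], [352, 134], [356, 189], [360, 192], [364, 189], [361, 136]]
back edge [ 0.58262077 -0.20675094  0.09      ] [ 0.57761629 -0.2735952   0.09      ] yaw -4.281623822929111 0.06703133913015245
bead edge [ 0.65215435 -0.21419768  0.01      ] [ 0.64727996 -0.27986151  0.01      ] yaw -4.245420234204216 0.06584450263919533
```

View pics/crop1.png

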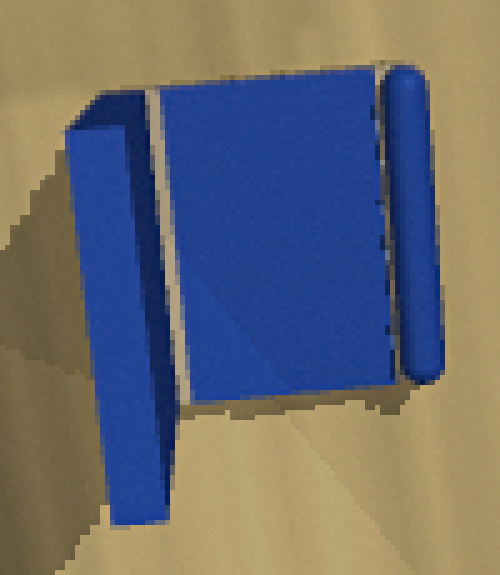

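The crop shows the upright's top face at left, the foot, and the bead at right. The back edge to the bead edge measures 70 mm, and the tile yaw is about -4.3°.

>>> apply_moves([
  [[0.016,-0.068,0.24],[0,0,-0.031]],
  [[0.016,-0.068,0.48],[0,0,-0.031]],
  [[0.016,-0.068,0.48],[0,0,-0.031]],
  [[0.016,-0.068,0.48],[0,0,-0.031]],
])

```text
clock: 1.58
tcp_pos: [0.5858, -0.2427, 0.1384]
orientation: [2.304, 2.132, 0.002]
contact_force: [0.0, -0.4, 1.8]
grip_width: 0.0856
gripper_force: 0.0
```

Run:
```python
from h import *
o=telemetry.get_obs(); T=Rm(o["orientation"]); print(o["tcp_pos"],np.degrees(np.arctan2(T[1,1],T[0,1])), T[:,2])
print((T.T@(np.array([.585,-.2406,.078])-o["tcp_pos"])/.25).round(4))
```

```text
[ 0.58580381 -0.24265776  0.13835972] -4.4270868145662154 [ 2.60833236e-03 -5.92674824e-04 -9.99996423e-01]
[ 0.0081 -0.0045  0.2414]
```

>>> apply_moves([
  [[0.008,-0.005,0.12],[0,0,0]],
  [[0.008,-0.005,0.24],[0,0,0]],
  [[0.008,-0.005,0.24],[0,0,0]],
  [[0.008,-0.005,0.24],[0,0,0]],
])

```text
clock: 2.08
tcp_pos: [0.5848, -0.2416, 0.0791]
orientation: [2.304, 2.13, 0.003]
contact_force: [-0.0, -0.5, -0.5]
grip_width: 0.0854
gripper_force: 0.0
```

>>> apply_moves([
  [[0,0,0],[0,0,0]],
  [[0,0,0],[0,0,0]],
  [[0,0,0],[0,0,0]],
  [[0,0,0],[0,0,0]],
  [[0,0,0],[0,0,0]],
  [[0,0,0],[0,0,0]],
  [[0,0,0],[0,0,0]],
  [[0,0,0],[0,0,0]],
], jaw=-1, newtons=60)

```text
clock: 3.08
tcp_pos: [0.5832, -0.241, 0.0765]
orientation: [2.307, 2.132, 0.001]
contact_force: [0.2, 0.2, 1.3]
grip_width: 0.0094
gripper_force: 59.3
```

Run:
```python
from h import *
o=telemetry.get_obs(); T=Rm(o["orientation"]); print(o["tcp_pos"],np.degrees(np.arctan2(T[1,1],T[0,1])), T[:,2],o["grip_width"],o["gripper_force"],o["contact_force"],o["moment"])
```

```text
[ 0.58317624 -0.24101196  0.07646348] -4.496698414009152 [ 6.01719478e-04 -1.06545408e-04 -9.99999813e-01] 0.0093549524267587 59.263916015625 [0.22984461 0.18508694 1.25253645] [ 0.01502245 -0.25571587 -0.04493819]
```

>>> apply_moves([
  [[0,0,-0.12],[0,0,0]],
  [[0,0,-0.24],[0,0,0]],
  [[0,0,-0.36],[0,0,0]],
  [[0.18,-0.1,-0.36],[0,0,0.036]],
  [[0.4,-0.2,-0.36],[0,0,0.036]],
  [[0.6,-0.33,-0.36],[0,0,0.036]],
  [[0.8,-0.43,-0.36],[0,0,0.036]],
  [[1.0,-0.534,-0.36],[0,0,0.036]],
  [[1.0,-0.534,-0.36],[0,0,0.036]],
  [[1.0,-0.534,-0.36],[0,0,0.036]],
])

```text
clock: 4.32
tcp_pos: [0.469, 0.0183, 0.166]
orientation: [-2.423, -1.999, 0.002]
contact_force: [0.4, -0.9, -2.4]
grip_width: 0.0097
gripper_force: 59.2
```

Run:
```python
from h import *
import pickle
o=telemetry.get_obs(); T=Rm(o["orientation"]); print(o["tcp_pos"],np.degrees(np.arctan2(T[1,1],T[0,1])), T[:,2],o["grip_width"],o["gripper_force"],o["contact_force"],o["moment"])
fs={n:grab_frame(n) for n in("scene","side","wrist")}; pickle.dump(fs,open("f2.pkl","wb"))
im=np.vstack([fs["wrist"]["frame"][:300],cv2.resize(np.hstack([fs["scene"]["frame"][100:300,220:540],fs["side"]["frame"][100:300,200:520]]),(640,200))]); save("mix2",im)
```

```text
[0.46900724 0.01827984 0.16604163] -10.96279211712628 [-8.92543439e-04 -5.67020464e-04 -9.99999441e-01] 0.009737032688383282 59.16721701622009 [ 0.37397462 -0.89822848 -2.44351324] [-0.03238558 -0.00395973 -0.0068733 ]
```

View pics/mix2.png

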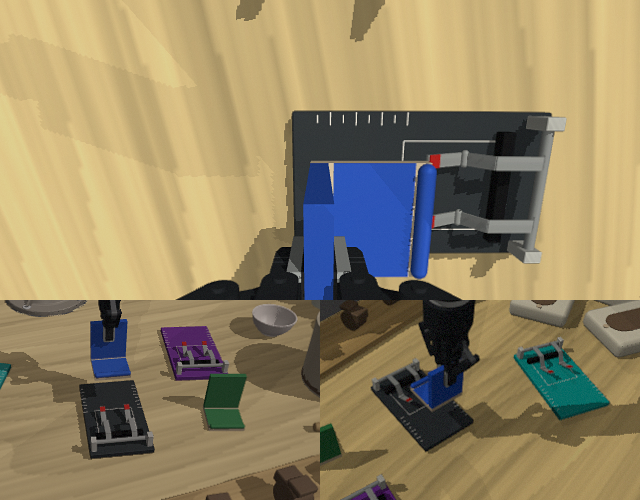

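The wrist view shows the tile held square over the stage. The stage's top-left corner is near (294,112), its far edge lies along v≈112, and the tile's bead runs from (427,163) to (421,278).

Run:
```python
from h import *
import pickle
f=pickle.load(open("f2.pkl","rb"))["wrist"]
ex=np.array([np.cos(np.radians(-11)),np.sin(np.radians(-11))]); ey=np.array([-ex[1],ex[0]]); H=np.array([.5729,.0001])
S=lambda p:(np.array([ex@(p[:2]-H),ey@(p[:2]-H)])*1000).round(1)
for n,u,v,z in(("corner",293.5,111.5,.016),("far edge",540,111.5,.016),("red1",436,160,.038),("bead edge top",436,168,.099),("bead edge bot",427,274,.099),("bead end top",428,163,.104),("bead end bot",420,278.5,.104)): print(n,S(onz(f,u,v,z)))
print("tcp",S(np.array([.4690,.0183])))
t=H-.105*ex; print(t)
```

```text
corner [-123.9   58.7]
far edge [68.2 59.3]
red1 [-18.5  24.4]
bead edge top [-39.6  29.5]
bead edge bot [-39.1 -35.5]
bead end top [-45.9  33.1]
bead end bot [-44.8 -35.8]
tcp [-105.5   -2. ]
[0.46982915 0.02013494]
```

>>> apply_moves([
  [[0.006,0,0.12],[0,0,0]],
  [[0.006,0,0.22],[0,0,0]],
  [[0.006,0,0.27],[0,0,0]],
  [[0.006,0,0.285],[0,0,0]],
  [[0.006,0,0.292],[0,0,0]],
  [[0.006,0,0.292],[0,0,0]],
  [[0.006,0,0.292],[0,0,0]],
])

```text
clock: 5.35
tcp_pos: [0.4701, 0.0203, 0.0939]
orientation: [2.423, 1.998, 0.002]
contact_force: [-0.2, -1.0, -1.8]
grip_width: 0.0096
gripper_force: 59.0
```

Run:
```python
from h import *
import pickle
o=telemetry.get_obs(); T=Rm(o["orientation"]); print(o["tcp_pos"],np.degrees(np.arctan2(T[1,1],T[0,1])), T[:,2],o["grip_width"],o["gripper_force"],o["contact_force"],o["moment"])
```

```text
[0.47009743 0.02027369 0.09385337] -10.976413630672363 [ 1.12271719e-03  2.01572429e-04 -9.99999349e-01] 0.00962199331651341 59.04211699962616 [-0.215843   -1.01308986 -1.82538804] [0.02246166 0.04733679 0.02861533]
```

>>> apply_moves([
  [[0,0,0.004],[0,0,0]],
  [[0,0,0.008],[0,0,0]],
  [[0,0,0.008],[0,0,0]],
  [[0,0,0.008],[0,0,0]],
])

```text
clock: 5.85
tcp_pos: [0.4701, 0.0202, 0.0924]
orientation: [2.424, 1.998, 0.001]
contact_force: [-3.4, -0.2, 10.8]
grip_width: 0.0095
gripper_force: 61.2
```

>>> apply_moves([
  [[0,0,-0.003],[0,0,0]],
  [[0,0.04,-0.003],[0,0,0]],
  [[0,0.08,-0.003],[0,0,0]],
  [[0,0.12,-0.003],[0,0,0]],
  [[0,0.16,-0.003],[0,0,0]],
  [[0,0.19,-0.003],[0,0,0]],
  [[0,0.22,-0.003],[0,0,0]],
  [[0,0.24,-0.003],[0,0,0]],
  [[0,0.24,-0.003],[0,0,0]],
])

```text
clock: 6.98
tcp_pos: [0.5299, 0.0087, 0.0924]
orientation: [2.423, 1.998, 0.002]
contact_force: [0.4, 0.6, 2.9]
grip_width: 0.0094
gripper_force: 60.5
```

Run:
```python
from h import *
import pickle
o=telemetry.get_obs(); T=Rm(o["orientation"]); print(o["tcp_pos"],np.degrees(np.arctan2(T[1,1],T[0,1])), T[:,2],o["grip_width"],o["gripper_force"],o["contact_force"],o["moment"])
fs={n:grab_frame(n) for n in("scene","side","wrist")}; pickle.dump(fs,open("f3.pkl","wb"))
im=np.vstack([fs["wrist"]["frame"][:300],cv2.resize(np.hstack([fs["scene"]["frame"][150:270,260:430],fs["side"]["frame"][140:260,220:390]]),(640,226))]); save("mix3",im)
```

```text
[0.52988851 0.00870777 0.09239272] -10.993743161008158 [ 1.87276916e-03  1.36232064e-04 -9.99998237e-01] 0.009417583222460293 60.51048517227173 [0.41323928 0.63998619 2.89451236] [ 0.03386619 -0.02442485  0.04156922]
```

View pics/mix3.png

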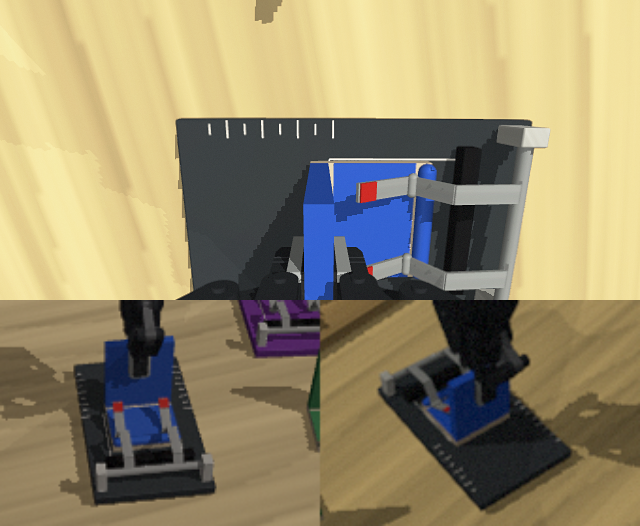

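The tile is under the clips at about x = -14 mm and centred. The noses are at the bead (about (415,185) in the wrist view), with the stop ahead at (467,200). I'll push it home.

>>> apply_moves([
  [[0,0.02,0],[0,0,0]],
  [[0,0.035,0],[0,0,0]],
  [[0,0.045,0],[0,0,0]],
  [[0,0.052,0],[0,0,0]],
  [[0,0.057,0],[0,0,0]],
  [[0,0.057,0],[0,0,0]],
  [[0,0.057,0],[0,0,0]],
])

```text
clock: 8.0
tcp_pos: [0.5411, 0.0065, 0.0924]
orientation: [-2.422, -1.998, 0.003]
contact_force: [-5.9, 0.4, 12.8]
grip_width: 0.0093
gripper_force: 61.9
```

Run:
```python
from h import *
import pickle
o=telemetry.get_obs(); print(o["tcp_pos"],o["contact_force"],o["moment"])
fs={n:grab_frame(n) for n in("scene","side","wrist")}; pickle.dump(fs,open("f4.pkl","wb"))
a=cv2.resize(fs["wrist"]["frame"][90:300,150:560],(780,400)); b=cv2.resize(fs["scene"]["frame"][170:265,280:400],(480,380))[:200]
save("mix4",np.vstack([a,np.hstack([cv2.resize(fs["scene"]["frame"][195:260,290:390],(390,200*65//52))[:200],cv2.resize(fs["side"]["frame"][145:225,235:375],(390,200))])]))
```

```text
[0.54113007 0.00646935 0.09238991] [-5.86451955  0.39638849 12.80647449] [0.29581808 1.22060888 0.02385961]
```

View pics/mix4.png

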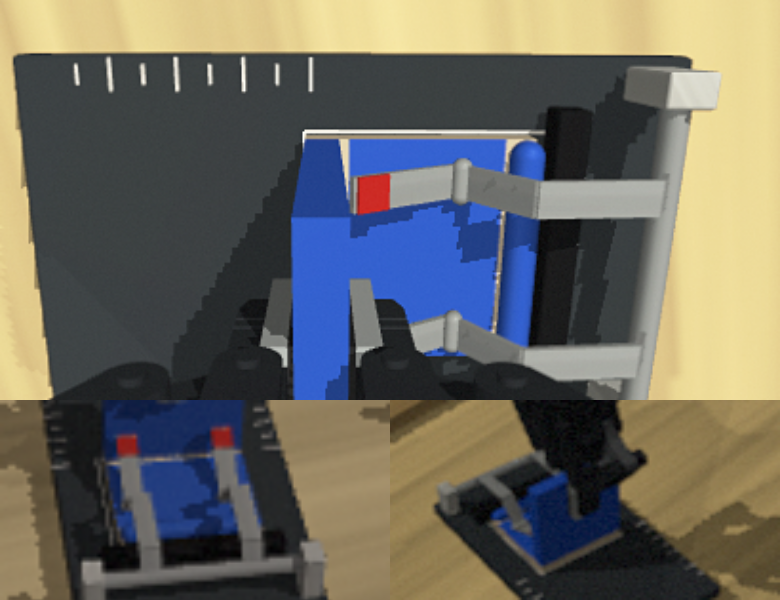

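The noses have snapped down behind the bead, and the bead is about at the stop. The tile looks square and sits on the white outline. I'll ease the push, open the jaws a little and rise straight up.

>>> apply_moves([
  [[0,-0.006,-0.002],[0,0,0]],
  [[0,-0.006,-0.002],[0,0,0]],
])

```text
clock: 8.4
tcp_pos: [0.5408, 0.0065, 0.0924]
orientation: [-2.423, -1.999, 0.001]
contact_force: [-0.1, 0.7, 2.5]
grip_width: 0.0096
gripper_force: 60.3
```

>>> apply_moves([
  [[0,0,0],[0,0,0]],
  [[0,0,0],[0,0,0]],
  [[0,0,0],[0,0,0]],
  [[0,0,0],[0,0,0]],
  [[0,0,0],[0,0,0]],
], jaw=-0.4)

```text
clock: 9.02
tcp_pos: [0.5411, 0.0063, 0.0926]
orientation: [2.424, 1.999, -0.0]
contact_force: [-0.7, 0.2, -0.3]
grip_width: 0.0256
gripper_force: 0.0
```

>>> apply_moves([
  [[0,0,-0.08],[0,0,0]],
  [[0,0,-0.2],[0,0,0]],
  [[0,0,-0.4],[0,0,0]],
  [[0,0,-0.5],[0,0,0]],
  [[0,0,-0.5],[0,0,0]],
  [[0,0,-0.5],[0,0,0]],
])

```text
clock: 9.78
tcp_pos: [0.5405, 0.0063, 0.2167]
orientation: [-2.423, -1.998, 0.002]
contact_force: [0.7, -0.5, -0.4]
grip_width: 0.0258
gripper_force: 0.0
```

Run:
```python
from h import *
import pickle
o=telemetry.get_obs(); print(o["clock"],o["tcp_pos"],o["contact_force"])
fs={n:grab_frame(n) for n in("scene","side","wrist")}; pickle.dump(fs,open("f5.pkl","wb"))
save("mix5",np.vstack([fs["wrist"]["frame"][:330],np.hstack([cv2.resize(fs["scene"]["frame"][170:265,280:390],(320,270)),cv2.resize(fs["side"]["frame"][140:250,230:370],(320,270))])]))
```

```text
9.775 [0.54047187 0.0062788  0.21666368] [ 0.73610615 -0.50259578 -0.36666241]
```

View pics/mix5.png

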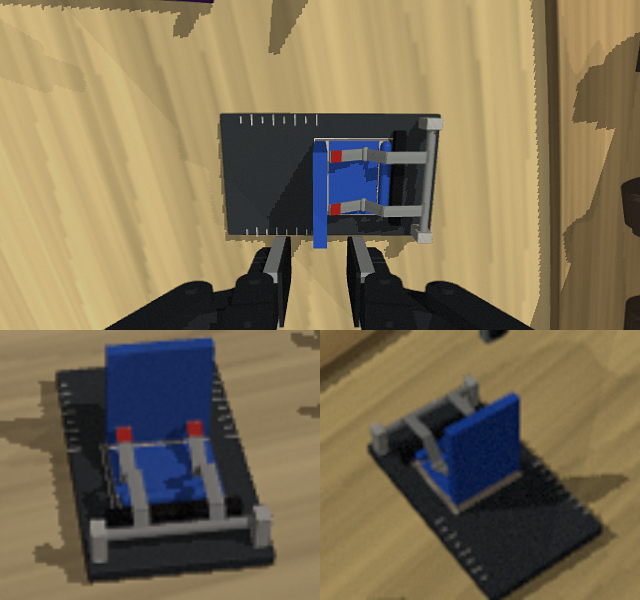

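The tile stands free: the bead (385,160) is against the stop (397,175), it is square and centred, the clips are down on the foot, and the gripper is clear. Handing in.

```bash
python3 -c "
from bench import job
print(job.hand_in())"
```

```text
the job is handed in; nothing more can be done
None
```

The job is handed in: in the last pictures the blue tile is home against the stop, square and centred, with the clips snapped down behind its bead and the gripper clear. The green tile was never touched, and the run took about 10 s; the hand-in returned no verdict.

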